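# Put the lids on the fired jars

### The arm

A 7-joint arm with a two-finger parallel gripper is mounted at the origin on the work surface. World frame = base frame: x ahead of the robot, y to its left, z up, the work surface at z = 0. Lengths are in m, angles in rad, forces in N, time in s.
With the tool pointing down it reaches from about 0.4 to 0.85 m from the base axis. Payload 10.4 kg.
Tool frame: the origin (TCP) lies on the centre line of the jaws, within the pads' length; the fingertips stand r.finger_overhang ahead of it and the grasp point (between the pads) lies 5 mm behind it (r.finger_overhang is the distance from the TCP to the fingertips, in m); z points along the fingers, y is the line along which they close (so a half turn about z gives the same grasp; the last joint's range is limited). The gripper opens to 87 mm and grips with 3 to 60 N. Pads are 19 mm wide; open, the fingers measure 117 mm over their backs; the gripper's body (75 mm by 190 mm) begins 51 mm behind the grasp point.
Start: joints at [-1.265, 0.332, -0.065, 1.46, 0.022, 1.35, -0.088], TCP at [0.202, 0.592, 0.237] pointing down, gripper open.
Joint ranges: [-2.6, 2.6], [-0.5, 2.12], [-1.47, 1.34], [0.16, 2.42], [-1.27, 4.41], [0.06, 2.06], [-2.6, 2.6]. Speed limits (rad/s): [2.22, 2.22, 2.79, 2.79, 3.14, 3.14, 3.14].

### API

Orientations are given as a unit quaternion [x, y, z, w].
In Python, from bench import read_state, viewer, r gives the robot as it stands.
- The arm moves only by the tool carry_out, never from a script. Its argument "moves" is a list of rows, each a list of 6 numbers: the shift along the tool's x, y, z in units of 40 mm (1.0 is 40 mm), then the turn, a rotation vector about the tool's x, y, z in units of 8 degrees (1.0 is 8 degrees). A call has 1 to 20 rows; each row shifts and turns the commanded pose from where the row before left it, along the tool's axes as they then stand; what a row does not reach is not made up. A row lasts 1/8 s, in which the tool goes at most 62.5 mm and 10.7 degrees, less where a joint would pass 70% of its speed; a pose out of reach is approached as far as the arm can. A call is refused whole if a number of a shift passes 1 or a number of a turn 1, either way. A call with a gripper value outside its range is refused whole. "fingers" is the finger opening in mm, from 0 to 87, set as the call begins (left out, the last holds). The fingers move at their own pace and stop on an object; "force" is the grip in N (left out, the last holds). Time passes only in rows, so rows that do not move let the fingers close. It gives the time, the measured TCP pose, the force, the opening and the grip force at its end, in the units of the state.
- read_state(): the state, without advancing time (a new reading comes with each control period).
- viewer.camera(name): name is "scene" or "top" or "wrist"; returns a dict with "pixels" (480x640x3 uint8, red, green, blue), "range_z" (480x640 float32, m along the optical axis (not along the pixel's ray), 0 where there is no reading), "fx", "fy", "cx", "cy" (pixels), "k1" (the pictures are not rectified: a ray, as slopes to the right and down, at radius r is drawn at 1 + k1 r^2 times it, then the intrinsics apply), "xyz" and "orientation" of the camera in the world. Camera axes: x right, y down, z forward; pixel columns grow to the right and rows downward; lengths in m; the calibration is good to about 2 mm. A picture is of the moment at which its call begins.
- r.close_job(): hands the job in; it is judged then, once.
The state is a dict: "time": time; "joint_positions": joint angles; "joint_vel": joint speeds; "joint_torque": joint torques, N m; "ee_pos": TCP position; "eef_rot": TCP orientation; "ft_force": force on the tool from outside, world axes, zero at the start; "torque": the same for the moment, N m; "width": finger opening in m; "grip_force": force on a finger pad.
Only numpy, scipy, OpenCV 4.12 (cv2) and the standard library are available. Lean on these libraries where they do the work, as an engineer would, in place of code of your own. Each camera call takes 0.05 s, during which the arm holds its last target. There are 200 camera calls.

### The job

Four jars have come out of the kiln and their lids - the four pieces with a knob - lie scattered among them. Put each lid, knob up, on the jar of its own shape and size, well centred, lying flat with its plug inside the mouth and its sides in line with the jar's; lower it gently, do not drop it or ram it down. Leave the jars standing where they are and the plain disc and tile where they lie.

Things in the scene. Friction and masses are not known exactly. Their poses are not given: they have to be found in the camera images.
- small_lid: Small round lid, plain terracotta, knob up: flat round plate 78 mm across, 8 mm thick; under it a round plug 46 mm across, 8 mm deep; on its middle a round upright knob 22 mm across, 28 mm tall. Origin: centre of the plug's underside, z up (plate 8 to 16 mm, knob 16 to 44 mm above it). Belongs on the small round jar. 0.08 to 0.26 kg.
- large_lid: Large round lid, plain terracotta, knob up: flat round plate 102 mm across, 8 mm thick; under it a round plug 70 mm across, 8 mm deep; on its middle a round upright knob 22 mm across, 28 mm tall. Origin: centre of the plug's underside, z up (plate 8 to 16 mm, knob 16 to 44 mm above it). Belongs on the large round jar. 0.08 to 0.26 kg.
- square_lid: Square lid, plain terracotta, knob up: plate 86 by 86 mm (x by y), 8 mm thick; under it a plug 54 by 54 mm, 8 mm deep; on its middle a bar knob 36 mm long (x), 16 mm thick (y), 28 mm tall. Origin: centre of the plug's underside, z up (plate 8 to 16, knob 16 to 44 mm above it). Belongs on the square jar, sides parallel, any quarter turn. 0.14 to 0.25 kg.
- oblong_lid: Oblong lid, plain terracotta, knob up: plate 116 by 70 mm (x by y), 8 mm thick; under it a plug 84 by 38 mm, 8 mm deep; on its middle a bar knob 36 mm long (x), 16 mm thick (y), 28 mm tall. Origin: centre of the plug's underside, z up (plate 8 to 16, knob 16 to 44 mm above it). Belongs on the oblong jar, long sides parallel, either way round. 0.14 to 0.25 kg.
- small_jar: Small round jar, plain terracotta, open, standing loose: 72 mm outer diameter, 72 mm tall, walls 5 mm, mouth 62 mm across. Origin: centre of its underside; z up. With its lid fully seated the lid's origin is 64 mm above the jar's. 0.26 to 0.65 kg.
- large_jar: Large round jar, plain terracotta, open, standing loose: 96 mm outer diameter, 60 mm tall, walls 5 mm, mouth 86 mm across. Origin: centre of its underside; z up. With its lid fully seated the lid's origin is 52 mm above the jar's. 0.26 to 0.65 kg.
- square_jar: Square jar, plain terracotta, open, standing loose: 80 by 80 mm outside, 66 mm tall, walls 5 mm, mouth 70 by 70 mm. Origin: centre of its underside; z up, x and y along its sides. With its lid fully seated the lid's origin is 58 mm above the jar's. 0.26 to 0.65 kg.
- oblong_jar: Oblong jar, plain terracotta, open, standing loose: 110 mm along x by 64 mm along y outside, 50 mm tall, walls 5 mm, mouth 100 by 54 mm. Origin: centre of its underside; z up, x along its length. With its lid fully seated the lid's origin is 42 mm above the jar's. 0.26 to 0.65 kg.
- disc: Plain flat round terracotta disc, 70 mm across, 9 mm thick, no knob; not a lid, to be left where it lies. Origin: centre of its underside.
- tile: Plain flat square terracotta tile, 56 by 56 mm, 9 mm thick, no knob; not a lid, to be left where it lies. Origin: centre of its underside.
There are look-alikes about, which are no part of the job. What is shaped like the oblong_jar but yellow is not meant.

How it is judged:
At the end, for the whole second after the job is handed in: Each lid at rest on its own jar: within 12 mm of its axis, 4 mm of seated height, level to 0.08 rad; square and oblong lids in line to 0.2 rad (any quarter turn / either way round). Jars upright to 0.08 rad; jars, disc and tile within 30 mm of where they began (horizontal distance between small_lid and small_jar below 0.012 m and z of small_lid in the frame of small_jar between 0.06 and 0.068 m and angle between each of small_lid, small_jar, large_lid, large_jar, square_lid, square_jar, oblong_lid, oblong_jar's own z axis and vertical below 0.08 rad and distance of each of small_jar, large_jar, square_jar, oblong_jar, disc, tile from where it was at the start of the episode below 0.03 m and linear speed of each of small_lid, small_jar, large_lid, large_jar, square_lid, square_jar, oblong_lid, oblong_jar below 0.02 m/s and horizontal distance between large_lid and large_jar below 0.012 m and z of large_lid in the frame of large_jar between 0.048 and 0.056 m and horizontal distance between square_lid and square_jar below 0.012 m and z of square_lid in the frame of square_jar between 0.054 and 0.062 m and (angle between the x axis of square_lid and the x axis of square_jar, either way round below 0.2 rad or angle between the x axis of square_lid and the y axis of square_jar, either way round below 0.2 rad) and horizontal distance between oblong_lid and oblong_jar below 0.012 m and z of oblong_lid in the frame of oblong_jar between 0.038 and 0.046 m and angle between the x axis of oblong_lid and the x axis of oblong_jar, either way round below 0.2 rad); the robot touches nothing.
It fails at once if a jar tips over (angle between any of small_jar, large_jar, square_jar, oblong_jar's own z axis and vertical above 0.5 rad).
It fails at once if a lid strikes or is pressed on its jar with more than 60 N (contact force between small_lid and small_jar above 60 N or contact force between large_lid and large_jar above 60 N or contact force between square_lid and square_jar above 60 N or contact force between oblong_lid and oblong_jar above 60 N).
It fails at once if a lid comes down on its jar faster than 0.6 m/s (as when let fall from 20 mm or more) ((linear speed of small_lid above 0.6 m/s and horizontal distance between small_lid and small_jar below 0.03 m and z of small_lid in the frame of small_jar below 0.084 m) or (linear speed of large_lid above 0.6 m/s and horizontal distance between large_lid and large_jar below 0.03 m and z of large_lid in the frame of large_jar below 0.072 m) or (linear speed of square_lid above 0.6 m/s and horizontal distance between square_lid and square_jar below 0.03 m and z of square_lid in the frame of square_jar below 0.078 m) or (linear speed of oblong_lid above 0.6 m/s and horizontal distance between oblong_lid and oblong_jar below 0.03 m and z of oblong_lid in the frame of oblong_jar below 0.062 m)).
It also fails if it takes over 112 s, if anything falls off the work surface, if the arm or the gripper's body presses on something with over 40 N, if the wrist force passes 120 N, or if a joint passes its speed limit or range.

## Working session

There is one attempt and no reset: what is moved stays moved. The work goes in short steps, Python scripts to look and compute and a tool call to move; the robot and the scene stay as the last step left them, time stands still between calls to the robot, and variables do not carry over. Pictures are saved under pics/ and viewed, at most 14 in all, crops included, and the job is handed in when it is done.

Besides the shell and the picture viewer there is one more tool, called after "Request:" by a JSON object that holds its "method" and its "body". carry_out: Moves the arm, as the interface text tells. Its arguments: {"type":"object","properties":{"moves":{"type":"array","items":{"type":"array","items":{"type":"number"}}},"fingers":{"type":"number"},"force":{"type":"number"}},"required":["moves"]}

```bash
mkdir -p pics; ls
python3 - <<'E'
from bench import read_state, viewer, r
import cv2,numpy as np
print(r.finger_overhang, read_state())
for n in ("top","scene"):
    c=viewer.camera(n); cv2.imwrite(f"pics/{n}0.png",c["pixels"][:,:,::-1]); np.save(f"{n}0.npy",c,allow_pickle=True)
    print({k:c[k] for k in c if k not in("pixels","range_z")}, (c["range_z"]>0).mean())
E
```

```text
pics
0.014 {'time': 0.0, 'joint_positions': array([-1.26463084,  0.33287127, -0.06473661,  1.46097662,  0.02160807,
        1.34987924, -0.08850389]), 'joint_vel': array([ 5.23791980e-05, -1.58097499e-03, -1.74026572e-03, -5.03311733e-04,
        1.22186104e-03, -2.64303891e-04, -1.48043078e-03]), 'joint_torque': array([ 3.82143189e-04, -6.23262620e+01,  2.49605061e-02, -3.89905179e+01,
       -6.11745659e-02,  3.97166319e-02,  1.59131578e-04]), 'ee_pos': array([0.20166184, 0.59117293, 0.23573754]), 'eef_rot': array([ 1.63616636e-01,  9.86523735e-01, -7.13967513e-04, -8.63463026e-05]), 'ft_force': array([0.7223493 , 0.36682188, 0.39973611]), 'torque': array([-0.02006796, -0.01407784, -0.00627147]), 'grip_force': 0.0, 'width': 0.08708670684696422}
{'fx': 536.5799681654928, 'fy': 536.5799681654928, 'cx': 329.06861826025386, 'cy': 228.80328795828373, 'k1': -0.07459354080428174, 'xyz': array([ 0.2204712 , -0.0086442 ,  1.49660859]), 'orientation': array([ 0.7097335 , -0.70127234,  0.04834566, -0.04645601])} 0.995986328125
{'fx': 549.8590207157532, 'fy': 549.8590207157532, 'cx': 319.9464261300129, 'cy': 238.40746242346384, 'k1': 0.052606418795528215, 'xyz': array([1.11460332, 0.03870428, 0.97584875]), 'orientation': array([ 0.65872675,  0.68774447, -0.22530591, -0.20572764])} 0.9960384114583334
```

View pics/top0.png

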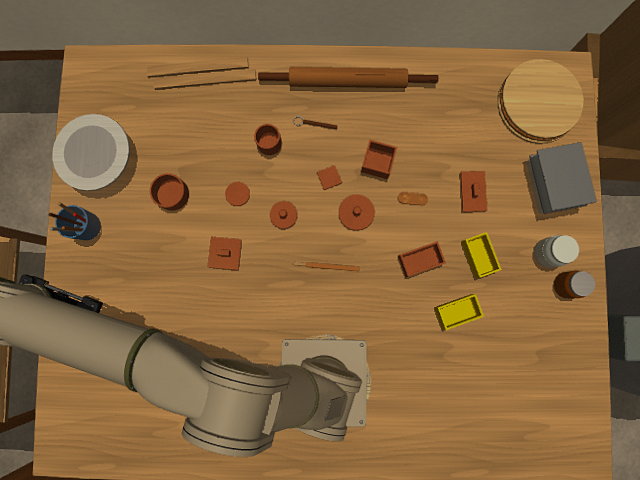

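View pics/scene0.png

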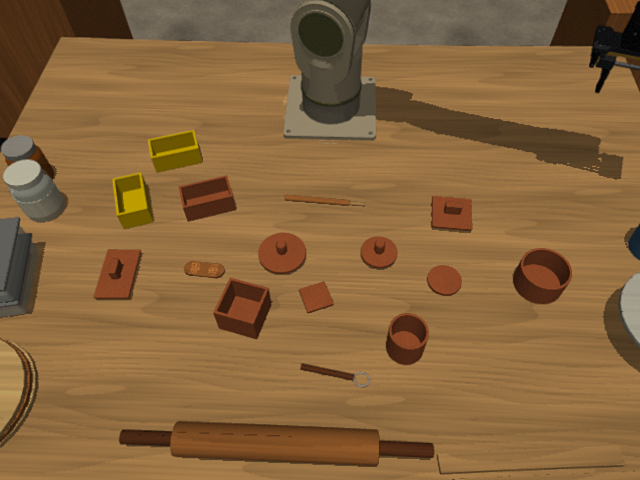

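The top picture shows these pieces:

| Group | Pieces and pixels |
|---|---|
| Lids | square (225,253), small round (283,214), large round (356,212), oblong (474,191) |
| Jars | large (169,191), small (267,139), square (379,159), oblong terracotta (422,260) |
| Not meant | yellow oblong boxes (481,255) and (458,312), disc (237,193), tile (329,177), open jars as against lids |

I choose lids by the knob and by shape and size, and the oblong jar by its terracotta colour.

```bash
cat > h.py <<'E'
import numpy as np, cv2
from scipy.spatial.transform import Rotation as R
def rays(c,uv):
    K=np.array([[c["fx"],0,c["cx"]],[0,c["fy"],c["cy"]],[0,0,1]])
    n=cv2.undistortPoints(np.asarray(uv,float).reshape(-1,1,2),K,np.array([c["k1"],0,0,0.]))[:,0]
    return np.c_[n,np.ones(len(n))]
def cloud(c):
    v,u=np.mgrid[:480,:640]; d=rays(c,np.c_[u.ravel(),v.ravel()])
    return (R.from_quat(c["orientation"]).apply(d*c["range_z"].reshape(-1,1))+c["xyz"]).reshape(480,640,3)
def onplane(c,uv,z):
    d=R.from_quat(c["orientation"]).apply(rays(c,uv)); p=c["xyz"]
    return p+d*((z-p[2])/d[:,2])[:,None]
def mask(c):
    h=cv2.cvtColor(c["pixels"],cv2.COLOR_RGB2HSV); H,S,V=cv2.split(h)
    return (((H<=8)|(H>=176))&(S>120)&(V>35)).astype(np.uint8)
def rect(P):  # centre, sides, angle of long side
    (cx,cy),(w,h),a=cv2.minAreaRect((P[:,:2]*1000).astype(np.float32)); 
    if h>w: w,h,a=h,w,a+90
    return np.array([cx,cy])/1000,(round(w),round(h)),round(((a+90)%180)-90,1)
E
python3 - <<'E'
from h import *
for n in("top","scene"):
    c=np.load(f"{n}0.npy",allow_pickle=True).item(); m=mask(c); X=cloud(c)
    N,L,st,ce=cv2.connectedComponentsWithStats(m)
    for i in range(1,N):
        if st[i,4]<150: continue
        k=(L==i); z=X[k][:,2]; P=X[k]
        zt=np.percentile(z,95); T=P[P[:,2]>zt-.008] if zt>.035 else P[(P[:,2]<.023)]
        print(n,ce[i].round(),st[i,4],"ztop",round(zt,3),"max",round(z.max(),3),"all",*rect(P),"| top",*rect(T), "circ r",cv2.minEnclosingCircle(T[:,:2].astype(np.float32)))
c=np.load("top0.npy",allow_pickle=True).item()
cv2.imwrite("pics/crop0.png",cv2.resize(c["pixels"][110:340,140:510,::-1],None,fx=2.1,fy=2.1,interpolation=cv2.INTER_CUBIC))
E
```

```text
(no output)
```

View pics/crop0.png

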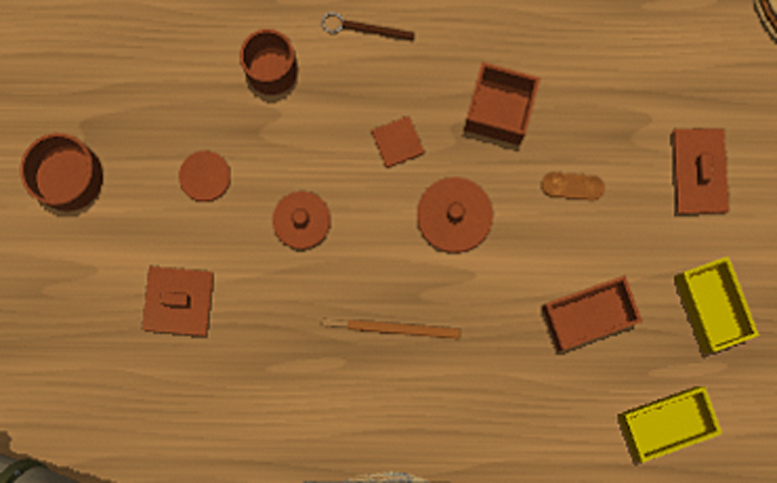

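The crop confirms the choice: four knobbed lids, four terracotta jars, and the yellow boxes, disc and tile to leave. The colour mask found nothing, so I'll tune it.

```bash
sed -i 's/((H<=8)|(H>=176))&(S>120)&(V>35)/((H<=10)|(H>=174))\&(S>140)\&(V>35)/' h.py
cat > m.py <<'E'
from h import *
for n in("top","scene"):
    c=np.load(f"{n}0.npy",allow_pickle=True).item(); 
    if n=="top":
        h=cv2.cvtColor(c["pixels"],cv2.COLOR_RGB2HSV); print([h[v,u] for u,v in((237,193),(225,262),(379,159),(422,260),(350,76),(450,100),(412,199))])
    m=mask(c); X=cloud(c)
    N,L,st,ce=cv2.connectedComponentsWithStats(m); print(N)
    for i in range(1,N):
        if st[i,4]<150: continue
        k=(L==i); P=X[k]; z=P[:,2]
        zt=np.percentile(z,95); T=P[P[:,2]>zt-.012] if zt>.04 else P[(P[:,2]<.026)]
        K=P[(P[:,2]>.035)] if zt<.04 or len(T)<10 else P[:0]
        cc,cr=cv2.minEnclosingCircle(T[:,:2].astype(np.float32))
        print(n,ce[i].round(),st[i,4],"zt %.3f"%zt,"top",*rect(T),"circ",np.round(cc,3),round(cr,3),"knob",K.mean(0).round(3) if len(K) else '')
E
python3 m.py
```

```text
[array([ 10, 190, 142], dtype=uint8), array([ 10, 187, 143], dtype=uint8), array([ 10, 195, 140], dtype=uint8), array([ 10, 187, 142], dtype=uint8), array([ 13, 190, 126], dtype=uint8), array([ 16, 152, 148], dtype=uint8), array([ 14, 190, 142], dtype=uint8)]
106
top [268. 139.] 557 zt 0.076 top [0.45772632 0.09222817] (514, 68) 18.6 circ [0.46  0.084] 0.257 knob 
top [378. 159.] 842 zt 0.070 top [ 0.43334753 -0.09954919] (458, 78) -14.5 circ [ 0.432 -0.101] 0.231 knob 
top [329. 177.] 350 zt 0.016 top [ 0.5689129  -0.00917732] (55, 54) 23.7 circ [ 0.569 -0.009] 0.037 knob 
top [473. 191.] 909 zt 0.044 top [ 0.37458392 -0.22545316] (531, 35) -50.8 circ [ 0.385 -0.217] 0.266 knob 
top [169. 191.] 921 zt 0.063 top [0.3685087  0.24340369] (580, 91) 52.4 circ [0.383 0.233] 0.291 knob 
top [237. 194.] 440 zt 0.016 top [0.51883124 0.25056041] (67, 65) 15.0 circ [0.52  0.251] 0.036 knob [ 0.22  -0.009  1.497]
top [356. 212.] 953 zt 0.035 top [ 0.46888849 -0.08647174] (98, 96) 0.2 circ [ 0.469 -0.087] 0.05 knob [ 0.454 -0.082  0.136]
top [283. 215.] 555 zt 0.044 top [0.34745877 0.05227015] (
[... 671 characters left out ...]
08 ] 0.335 knob 
scene [542. 275.] 2126 zt 0.061 top [0.78447046 0.23662375] (766, 92) -36.7 circ [0.794 0.25 ] 0.384 knob 
scene [117. 274.] 1593 zt 0.044 top [ 0.82008521 -0.2016331 ] (760, 29) 37.0 circ [ 0.814 -0.194] 0.38 knob 
scene [444. 280.] 772 zt 0.013 top [0.51880145 0.25038911] (68, 66) -18.3 circ [0.518 0.251] 0.036 knob [1.115 0.039 0.976]
scene [242. 308.] 2074 zt 0.068 top [ 0.8459989  -0.08579318] (583, 104) 14.8 circ [ 0.841 -0.067] 0.293 knob 
scene [316. 297.] 643 zt 0.013 top [ 0.5689704  -0.00916791] (56, 54) 22.1 circ [ 0.57  -0.009] 0.037 knob [1.115 0.039 0.976]
scene [406. 338.] 1476 zt 0.073 top [0.87049738 0.09391299] (497, 69) -19.1 circ [0.874 0.105] 0.249 knob
```

Dropouts in the depth (range 0) spoil the fits. I'll leave them out and fit lid plates, knobs and jar rims separately.

```bash
sed -i 's/H<=10/H<=11/' h.py
cat > m.py <<'E'
from h import *
for n in("top","scene"):
    c=np.load(f"{n}0.npy",allow_pickle=True).item(); 
    m=mask(c); X=cloud(c); bad=(c["range_z"]==0)
    N,L,st,ce=cv2.connectedComponentsWithStats(m)
    off=.004 if n=="top" else .001
    for i in range(1,N):
        if not 300<st[i,4]<4000: continue
        P=X[(L==i)&~bad]-[0,0,off]; z=P[:,2]; zt=np.percentile(z,97)
        print(n,ce[i].round(),"zt %.3f"%zt,end=' ')
        if zt>.045: T=P[(z>zt-.01)&(z<zt+.01)]
        else:
            T=P[(z>.0)&(z<.024)]; K=P[(z>.03)&(z<.06)]
            if len(K)>8: print("knob",(lambda q:(q[0].round(3),*q[1:]))(rect(K)),len(K),end=' ')
        q=rect(T); print("T",q[0].round(3),*q[1:],"circ",np.round(cv2.minEnclosingCircle(T[:,:2].astype(np.float32))[0],3))
E
python3 m.py
```

```text
top [268. 139.] zt 0.072 T [0.667 0.164] (71, 70) -1.7 circ [0.666 0.163]
top [379. 159.] zt 0.067 T [ 0.615 -0.146] (81, 78) -14.9 circ [ 0.616 -0.146]
top [329. 177.] zt 0.013 T [ 0.569 -0.01 ] (55, 55) 23.2 circ [ 0.569 -0.009]
top [473. 191.] zt 0.042 knob (array([ 0.532, -0.42 ]), (37, 17), 0.2) 84 T [ 0.533 -0.418] (112, 71) 1.8 circ [ 0.533 -0.418]
top [169. 192.] zt 0.060 T [0.517 0.437] (92, 92) 7.7 circ [0.517 0.436]
top [237. 194.] zt 0.013 T [0.518 0.25 ] (67, 66) -61.3 circ [0.519 0.25 ]
top [356. 212.] zt 0.040 knob (array([ 0.469, -0.088]), (20, 19), 37.0) 50 T [ 0.469 -0.087] (99, 98) 66.5 circ [ 0.47  -0.087]
top [283. 215.] zt 0.042 knob (array([0.46 , 0.117]), (20, 20), -87.7) 52 T [0.459 0.118] (75, 74) 45.0 circ [0.46  0.118]
top [224. 253.] zt 0.041 knob (array([0.35 , 0.279]), (37, 16), 84.1) 81 T [0.349 0.279] (86, 84) 85.7 circ [0.349 0.279]
top [421. 259.] zt 0.051 T [ 0.338 -0.265] (112, 63) -70.2 circ [ 0.337 -0.265]
scene [207. 198.] zt 0.051 T [ 0.335 -0.265] (109, 73) -71.3 circ [ 0.333 -0.266]
scene [451. 213.] zt 0.043 knob (array([0.349, 0.279]), (36
[... 365 characters left out ...]
5, 93) -62.7 circ [0.516 0.435]
scene [117. 274.] zt 0.044 knob (array([ 0.532, -0.418]), (38, 16), 3.1) 171 T [ 0.533 -0.419] (117, 71) 1.4 circ [ 0.533 -0.419]
scene [444. 280.] zt 0.012 T [0.519 0.25 ] (68, 67) -16.3 circ [0.518 0.251]
scene [242. 308.] zt 0.067 T [ 0.614 -0.147] (83, 81) -14.6 circ [ 0.616 -0.146]
scene [316. 297.] zt 0.012 T [ 0.569 -0.009] (57, 56) -67.5 circ [ 0.57  -0.009]
scene [407. 338.] zt 0.073 T [0.668 0.164] (72, 69) -20.2 circ [0.668 0.163]
scene [145. 437.] zt 0.042 knob (array([ 0.861, -0.277]), (83, 21), -89.9) 478 T [0. 0.] (0, 0) 0.0 circ [0. 0.]
scene [406. 449.] zt 0.041 knob (array([0.861, 0.153]), (87, 21), 89.5) 531 T [0. 0.] (0, 0) 0.0 circ [0. 0.]
```

Top and scene agree to about 2 mm, so I can move.

- **Lids:** small (0.460,0.117), large (0.470,-0.087), square (0.349,0.279) at 86°, oblong (0.533,-0.419) at 1.5°.
- **Jars:** small (0.667,0.164), large (0.517,0.436), square (0.615,-0.147) at -14.8°, oblong (0.336,-0.265) at -70.6°.

Next is a helper that turns a target into tool units.

```bash
cat > g.py <<'E'
import sys; from h import *; from bench import read_state
x,y,z,yaw=map(float,sys.argv[1:5]); s=read_state(); T=R.from_quat(s["eef_rot"])
ax=T.as_matrix()[:,0]; cur=np.degrees(np.arctan2(ax[1],ax[0])); t=np.radians(yaw)
G=R.from_matrix(np.c_[[np.cos(t),np.sin(t),0],[np.sin(t),-np.cos(t),0],[0,0,-1]])
p=np.array([x,y,z])-s["ee_pos"]
print("t",round(s["time"],2),"pos",s["ee_pos"].round(4),"yaw",cur.round(1),"w",round(s["width"],4),"F",s["ft_force"].round(1),"q7",s["joint_positions"][6].round(2))
print("turn now (units)",((T.inv()*G).as_rotvec(degrees=True)/8).round(2),"shift before turn",(T.inv().apply(p)/.04).round(2),"shift after turn",(G.inv().apply(p)/.04).round(2))
E
python3 g.py .349 .279 .13 86
```

```text
t 0.1 pos [0.2017 0.5912 0.2359] yaw 161.2 w 0.087 F [-0.  -0.2  0.2] q7 -0.09
turn now (units) [-0.01  0.01  9.4 ] shift before turn [-6.   -6.2   2.65] shift after turn [-7.53  4.22  2.65]
```

Request:
{"method": "carry_out", "body": {"moves": [[0,0,0,0,0,0.94],[0,0,0,0,0,0.94],[0,0,0,0,0,0.94],[0,0,0,0,0,0.94],[0,0,0,0,0,0.94],[0,0,0,0,0,0.94],[0,0,0,0,0,0.94],[0,0,0,0,0,0.94],[0,0,0,0,0,0.94],[0,0,0,0,0,0.94],[-0.83,0.47,0.29,0,0,0],[-0.84,0.47,0.3,0,0,0],[-0.84,0.47,0.29,0,0,0],[-0.84,0.47,0.3,0,0,0],[-0.84,0.47,0.29,0,0,0],[-0.84,0.47,0.3,0,0,0],[-0.84,0.47,0.29,0,0,0],[-0.83,0.47,0.3,0,0,0],[-0.83,0.46,0.29,0,0,0],[0,0,0,0,0,0]], "fingers": 50, "force": 20}}

```text
time: 2.6
ee_pos: [0.3495, 0.2763, 0.1296]
eef_rot: [0.733, 0.68, -0.001, 0.0]
ft_force: [-0.5, 0.9, -0.1]
width: 0.0498
grip_force: 0.0
```

```bash
python3 g.py .349 .279 .034 86
python3 - <<'E'
from bench import viewer; import cv2
c=viewer.camera("wrist"); cv2.imwrite("pics/w1.png",c["pixels"][:,:,::-1])
E
```

```text
t 2.6 pos [0.3495 0.2763 0.1296] yaw 85.7 w 0.0498 F [-0.5  0.9 -0.1] q7 -0.84
turn now (units) [-0.01  0.01 -0.04] shift before turn [ 0.07 -0.02  2.39] shift after turn [ 0.07 -0.02  2.39]
```

View pics/w1.png

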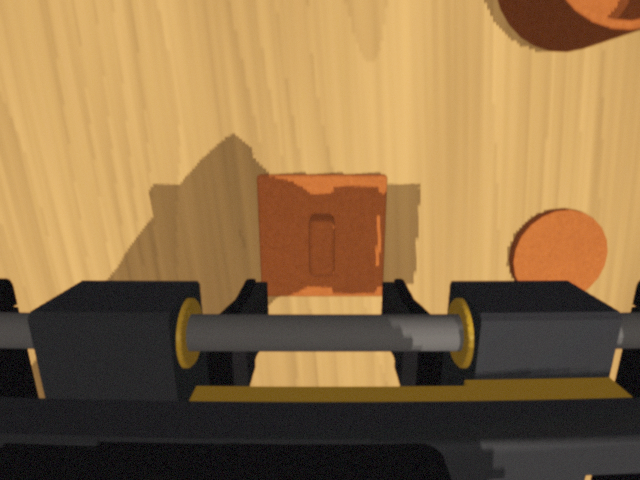

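The wrist view shows the square lid's knob at (321,245), upright in the picture and midway between the fingers (about x 325). It is well lined up, so I go down and grip.

Request:
{"method": "carry_out", "body": {"moves": [[0.07,-0.02,0.5,0,0,0],[0,0,0.6,0,0,0],[0,0,0.6,0,0,0],[0,0,0.4,0,0,0],[0,0,0.29,0,0,0],[0,0,0,0,0,0],[0,0,0,0,0,0]]}}

```text
time: 3.52
ee_pos: [0.3486, 0.2826, 0.0355]
eef_rot: [0.731, 0.682, 0.0, -0.0]
ft_force: [0.3, 0.4, -0.4]
width: 0.0499
grip_force: 0.0
```

Request:
{"method": "carry_out", "body": {"moves": [[0,0,0,0,0,0],[0,0,0,0,0,0],[0,0,0,0,0,0],[0,0,0,0,0,0],[0,0,0,0,0,0],[0,0,0,0,0,0],[0,0,0,0,0,0]], "fingers": 0, "force": 25}}

```text
time: 4.4
ee_pos: [0.3484, 0.2821, 0.035]
eef_rot: [0.732, 0.682, -0.0, -0.0]
ft_force: [-0.9, 0.0, 2.0]
width: 0.016
grip_force: 25.0
```

Request:
{"method": "carry_out", "body": {"moves": [[0,0,-0.2,0,0,0],[0,0,-0.6,0,0,0],[0,0,-0.8,0,0,0],[0,0,-0.8,0,0,0],[0,0,-0.6,0,0,0],[0,0,0,0,0,0.7],[0,0,0,0,0,0.65]]}}

```text
time: 5.28
ee_pos: [0.3484, 0.2819, 0.1555]
eef_rot: [0.793, 0.609, 0.0, -0.0]
ft_force: [0.4, -0.5, -3.0]
width: 0.0157
grip_force: 25.0
```

```bash
python3 g.py .615 -.1465 .15 75.2
```

```text
t 5.28 pos [0.3484 0.2819 0.1555] yaw 75.0 w 0.0157 F [ 0.4 -0.5 -3. ] q7 -1.04
turn now (units) [ 0.   -0.   -0.03] shift before turn [-8.62  9.21  0.13] shift after turn [-8.65  9.18  0.14]
```

Request:
{"method": "carry_out", "body": {"moves": [[-0.4,0.45,0,0,0,0],[-0.85,0.92,0,0,0,0],[-0.85,0.92,0,0,0,0],[-0.85,0.92,0,0,0,0],[-0.85,0.92,0,0,0,0],[-0.85,0.92,0,0,0,0],[-0.85,0.92,0,0,0,0],[-0.85,0.92,0,0,0,0],[-0.85,0.92,0,0,0,0],[-0.85,0.92,0,0,0,0],[-0.45,0.46,0,0,0,0],[0,0,0,0,0,0],[0,0,0,0,0,0],[0,0,0,0,0,0]]}}

```text
time: 7.02
ee_pos: [0.6165, -0.1392, 0.155]
eef_rot: [0.792, 0.611, 0.0, -0.0]
ft_force: [-0.4, 0.2, -1.7]
width: 0.016
grip_force: 25.0
```

```bash
cat > chk.py <<'E'
# lid in the hand / on a jar: plate position seen by a camera, in a height band near xy
import sys; from h import *; from bench import viewer
x,y,z0,z1=map(float,sys.argv[1:5]); 
for n in sys.argv[5].split(","):
    c=viewer.camera(n); X=cloud(c); np.save(f"last_{n}.npy",c,allow_pickle=True)
    k=(mask(c)>0)&(c["range_z"]>0)&(np.hypot(X[...,0]-x,X[...,1]-y)<.09)&(X[...,2]>z0)&(X[...,2]<z1)
    P=X[k]
    if len(P)<20: print(n,"few",len(P)); continue
    q=rect(P); print(n,len(P),"rect",q[0].round(4),*q[1:],"circ",np.round(cv2.minEnclosingCircle(P[:,:2].astype(np.float32)),3) if 0 else np.round(cv2.minEnclosingCircle(P[:,:2].astype(np.float32))[0],4),"zmed",np.median(P[:,2]).round(4))
E
python3 g.py .6158 -.1437 .092 75.2; python3 chk.py .615 -.145 .123 .15 scene,top
python3 - <<'E'
import numpy as np,cv2
c=np.load("last_scene.npy",allow_pickle=True).item(); cv2.imwrite("pics/s1.png",cv2.resize(c["pixels"][170:380,120:400,::-1],None,fx=2.5,fy=2.5))
E
```

```text
t 7.03 pos [ 0.6165 -0.1392  0.155 ] yaw 75.3 w 0.016 F [-0.4  0.2 -1.7] q7 0.13
turn now (units) [-0.   -0.01  0.01] shift before turn [-0.11  0.01  1.58] shift after turn [-0.11  0.01  1.58]
scene 860 rect [ 0.6164 -0.1417] (86, 85) -14.7 circ [ 0.6186 -0.1318] zmed 0.1363
top few 0
```

View pics/s1.png

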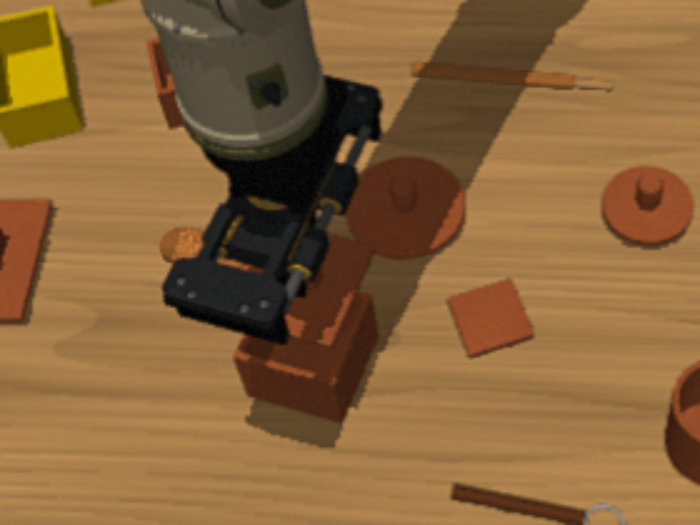

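The scene picture shows the lid held above the square jar, in line with it (lid near (325,290), jar near (305,360) in the crop). The measured plate is 5 mm too far along tool x, so I correct that and lower.

Request:
{"method": "carry_out", "body": {"moves": [[-0.12,0,0,0,0,0],[0,0,0.3,0,0,0],[0,0,0.4,0,0,0],[0,0,0.3,0,0,0],[0,0,0.2,0,0,0],[0,0,0.1,0,0,0],[0,0,0.08,0,0,0],[0,0,0.05,0,0,0],[0,0,0.04,0,0,0],[0,0,0.03,0,0,0],[0,0,0,0,0,0],[0,0,0,0,0,0]]}}

```text
time: 8.62
ee_pos: [0.6154, -0.1454, 0.095]
eef_rot: [0.792, 0.61, 0.0, -0.0]
ft_force: [-1.0, -0.2, -3.0]
width: 0.0158
grip_force: 25.0
```

```bash
python3 g.py .616 -.144 .093 75.2; python3 chk.py .615 -.147 .066 .088 scene
```

```text
t 8.62 pos [ 0.6154 -0.1454  0.095 ] yaw 75.2 w 0.0158 F [-1.  -0.2 -3. ] q7 0.16
turn now (units) [ 0. -0. -0.] shift before turn [0.04 0.   0.05] shift after turn [0.04 0.   0.05]
scene 790 rect [ 0.6151 -0.1473] (87, 84) -15.3 circ [ 0.6177 -0.1381] zmed 0.0762
```

Request:
{"method": "carry_out", "body": {"moves": [[0,0,0.02,0,0,0],[0,0,0.02,0,0,0],[0,0,0.02,0,0,0],[0,0,0,0,0,0],[0,0,0,0,0,0]]}}

```text
time: 9.3
ee_pos: [0.6154, -0.1454, 0.0931]
eef_rot: [0.792, 0.61, 0.0, -0.0]
ft_force: [-4.2, 1.7, 5.9]
width: 0.0163
grip_force: 25.0
```

Request:
{"method": "carry_out", "body": {"moves": [[0,0,0,0,0,0],[0,0,0,0,0,0],[0,0,0,0,0,0],[0,0,0,0,0,0],[0,0,0,0,0,0],[0,0,-0.2,0,0,0],[0,0,-0.5,0,0,0],[0,0,-0.7,0,0,0],[0,0,-0.2,0,0,0],[0,0,0,0,0,0]], "fingers": 50}}

```text
time: 10.55
ee_pos: [0.6157, -0.1454, 0.1573]
eef_rot: [0.792, 0.61, 0.001, 0.0]
ft_force: [-0.0, 0.1, 0.2]
width: 0.0501
grip_force: 0.0
```

```bash
python3 g.py .470 -.087 .13 75; python3 chk.py .615 -.147 .066 .085 scene
```

```text
t 10.55 pos [ 0.6157 -0.1454  0.1573] yaw 75.2 w 0.0501 F [-0.   0.1  0.2] q7 0.13
turn now (units) [ 0.01 -0.    0.02] shift before turn [ 0.48 -3.9   0.68] shift after turn [ 0.47 -3.9   0.68]
scene 1267 rect [ 0.6147 -0.1476] (88, 86) -15.5 circ [ 0.6151 -0.1478] zmed 0.0745
```

The square lid is seated: plate top at 74.5 mm, about 1 mm off the jar's axis. Next is the large lid.

Request:
{"method": "carry_out", "body": {"moves": [[0.1,-0.78,0.14,0,0,0],[0.1,-0.78,0.14,0,0,0],[0.1,-0.78,0.14,0,0,0],[0.1,-0.78,0.13,0,0,0],[0.08,-0.78,0.13,0,0,0],[0,0,0,0,0,0],[0,0,0,0,0,0],[0,0,0,0,0,0]]}}

```text
time: 11.6
ee_pos: [0.4701, -0.0872, 0.1293]
eef_rot: [0.793, 0.61, -0.0, 0.0]
ft_force: [0.2, 0.3, -0.4]
width: 0.0499
grip_force: 0.0
```

```bash
python3 g.py .470 -.087 .035 75
```

```text
t 11.6 pos [ 0.4701 -0.0872  0.1293] yaw 75.1 w 0.0499 F [ 0.2  0.3 -0.4] q7 -0.09
turn now (units) [0.   0.   0.02] shift before turn [ 0.01 -0.01  2.36] shift after turn [ 0.   -0.    2.36]
```

Request:
{"method": "carry_out", "body": {"moves": [[0,0,0.5,0,0,0],[0,0,0.6,0,0,0],[0,0,0.6,0,0,0],[0,0,0.4,0,0,0],[0,0,0.26,0,0,0],[0,0,0,0,0,0],[0,0,0,0,0,0]]}}

```text
time: 12.48
ee_pos: [0.4701, -0.087, 0.0355]
eef_rot: [0.793, 0.61, 0.0, 0.0]
ft_force: [-1.2, -0.4, -0.4]
width: 0.0501
grip_force: 0.0
```

Request:
{"method": "carry_out", "body": {"moves": [[0,0,0,0,0,0],[0,0,0,0,0,0],[0,0,0,0,0,0],[0,0,0,0,0,0],[0,0,0,0,0,0],[0,0,0,0,0,0]], "fingers": 0, "force": 25}}

```text
time: 13.22
ee_pos: [0.4694, -0.0868, 0.035]
eef_rot: [0.792, 0.61, -0.0, -0.0]
ft_force: [-1.8, 0.3, 3.9]
width: 0.0211
grip_force: 25.0
```

Request:
{"method": "carry_out", "body": {"moves": [[0,0,-0.2,0,0,0],[0,0,-0.6,0,0,0],[0,0,-0.8,0,0,0],[0,0,-0.8,0,0,0],[0,0,-0.5,0,0,0],[0,0,0,0,0,0],[0,0,0,0,0,0]]}}

```text
time: 14.1
ee_pos: [0.469, -0.0868, 0.1501]
eef_rot: [0.792, 0.61, -0.0, -0.0]
ft_force: [-0.1, 0.3, -2.4]
width: 0.021
grip_force: 25.0
```

```bash
python3 g.py .517 .4365 .15 75
```

```text
t 14.1 pos [ 0.469  -0.0868  0.1501] yaw 75.2 w 0.021 F [-0.1  0.3 -2.4] q7 -0.11
turn now (units) [-0.01  0.    0.02] shift before turn [12.95 -2.19  0.  ] shift after turn [12.95 -2.23  0.  ]
```

Request:
{"method": "carry_out", "body": {"moves": [[0.4,-0.07,0,0,0,0],[0.9,-0.15,0,0,0,0],[0.9,-0.15,0,0,0,0],[0.9,-0.15,0,0,0,0],[0.9,-0.15,0,0,0,0],[0.9,-0.15,0,0,0,0],[0.9,-0.15,0,0,0,0],[0.9,-0.15,0,0,0,0],[0.9,-0.15,0,0,0,0],[0.9,-0.15,0,0,0,0],[0.9,-0.15,0,0,0,0],[0.9,-0.15,0,0,0,0],[0.9,-0.15,0,0,0,0],[0.9,-0.15,0,0,0,0],[0.85,-0.17,0,0,0,0],[0,0,0,0,0,0],[0,0,0,0,0,0],[0,0,0,0,0,0],[0,0,0,0,0,0]]}}

```text
time: 16.48
ee_pos: [0.5178, 0.4354, 0.151]
eef_rot: [0.793, 0.609, 0.0, -0.0]
ft_force: [0.8, -0.1, -1.8]
width: 0.021
grip_force: 25.0
```

```bash
python3 g.py .517 .4365 .087 75.2; python3 chk.py .517 .436 .118 .145 scene
```

```text
t 16.48 pos [0.5178 0.4354 0.151 ] yaw 75.1 w 0.021 F [ 0.8 -0.1 -1.8] q7 -0.88
turn now (units) [-0.   -0.   -0.01] shift before turn [ 0.02 -0.03  1.6 ] shift after turn [ 0.02 -0.03  1.6 ]
scene 985 rect [0.5269 0.4189] (100, 67) 27.4 circ [0.5197 0.4326] zmed 0.1321
```

Request:
{"method": "carry_out", "body": {"moves": [[0.02,-0.03,0.2,0,0,0],[0,0,0.4,0,0,0],[0,0,0.4,0,0,0],[0,0,0.25,0,0,0],[0,0,0.12,0,0,0],[0,0,0.08,0,0,0],[0,0,0.05,0,0,0],[0,0,0.03,0,0,0],[0,0,0.02,0,0,0],[0,0,0.02,0,0,0],[0,0,0.02,0,0,0],[0,0,0,0,0,0],[0,0,0,0,0,0]]}}

```text
time: 18.15
ee_pos: [0.5166, 0.4374, 0.0874]
eef_rot: [0.792, 0.61, 0.0, -0.0]
ft_force: [-0.9, 0.2, -2.7]
width: 0.0212
grip_force: 25.0
```

Request:
{"method": "carry_out", "body": {"moves": [[0,0,0.02,0,0,0],[0,0,0.02,0,0,0],[0,0,0,0,0,0],[0,0,0,0,0,0]]}}

```text
time: 18.65
ee_pos: [0.5167, 0.4374, 0.087]
eef_rot: [0.793, 0.61, 0.0, -0.0]
ft_force: [-3.9, -2.7, 8.9]
width: 0.0211
grip_force: 25.0
```

Request:
{"method": "carry_out", "body": {"moves": [[0,0,0,0,0,0],[0,0,0,0,0,0],[0,0,0,0,0,0],[0,0,0,0,0,0],[0,0,0,0,0,0],[0,0,-0.2,0,0,0],[0,0,-0.5,0,0,0],[0,0,-0.7,0,0,0],[0,0,-0.2,0,0,0],[0,0,0,0,0,0],[0,0,0,0,0,0]], "fingers": 50}}

```text
time: 20.02
ee_pos: [0.5161, 0.4371, 0.1488]
eef_rot: [0.792, 0.61, -0.001, 0.0]
ft_force: [-0.2, 0.1, 1.0]
width: 0.0498
grip_force: 0.0
```

```bash
python3 g.py .460 .117 .13 75; python3 chk.py .517 .436 .056 .08 scene,top
```

```text
t 20.02 pos [0.5161 0.4371 0.1488] yaw 75.2 w 0.0498 F [-0.2  0.1  1. ] q7 -0.88
turn now (units) [-0.01  0.01  0.02] shift before turn [-8.09  0.69  0.48] shift after turn [-8.09  0.72  0.47]
scene 1587 rect [0.5198 0.4336] (98, 94) 39.6 circ [0.517  0.4365] zmed 0.0684
top 645 rect [0.5249 0.426 ] (103, 74) 33.1 circ [0.5182 0.4364] zmed 0.0692
```

The large lid is seated, centred on its jar at (0.517,0.4365) with its top at 68 mm. Next is the small lid.

Request:
{"method": "carry_out", "body": {"moves": [[-0.4,0.03,0.02,0,0,0],[-0.85,0.07,0.05,0,0,0],[-0.85,0.07,0.05,0,0,0],[-0.85,0.07,0.05,0,0,0],[-0.85,0.07,0.05,0,0,0],[-0.85,0.07,0.05,0,0,0],[-0.85,0.07,0.05,0,0,0],[-0.85,0.08,0.05,0,0,0],[-0.85,0.08,0.05,0,0,0],[-0.89,0.08,0.05,0,0,0],[0,0,0,0,0,0],[0,0,0,0,0,0],[0,0,0,0,0,0],[0,0,0,0,0,0]]}}

```text
time: 21.88
ee_pos: [0.4604, 0.1182, 0.1308]
eef_rot: [0.792, 0.61, -0.0, 0.0]
ft_force: [-1.0, 0.4, -0.1]
width: 0.0502
grip_force: 0.0
```

```bash
python3 g.py .460 .117 .035 75
```

```text
t 21.88 pos [0.4604 0.1182 0.1308] yaw 75.2 w 0.0502 F [-1.   0.4 -0.1] q7 -0.55
turn now (units) [0.   0.   0.03] shift before turn [-0.03 -0.    2.4 ] shift after turn [-0.03 -0.    2.4 ]
```

Request:
{"method": "carry_out", "body": {"moves": [[-0.03,0,0.5,0,0,0],[0,0,0.6,0,0,0],[0,0,0.6,0,0,0],[0,0,0.4,0,0,0],[0,0,0.3,0,0,0],[0,0,0,0,0,0],[0,0,0,0,0,0]]}}

```text
time: 22.75
ee_pos: [0.4605, 0.1165, 0.0355]
eef_rot: [0.793, 0.61, 0.0, 0.0]
ft_force: [-0.8, 0.4, 0.4]
width: 0.0501
grip_force: 0.0
```

Request:
{"method": "carry_out", "body": {"moves": [[0,0,0,0,0,0],[0,0,0,0,0,0],[0,0,0,0,0,0],[0,0,0,0,0,0],[0,0,0,0,0,0],[0,0,0,0,0,0]], "fingers": 0, "force": 25}}

```text
time: 23.5
ee_pos: [0.46, 0.1164, 0.035]
eef_rot: [0.792, 0.61, 0.0, -0.0]
ft_force: [-2.2, 0.0, 4.1]
width: 0.0212
grip_force: 25.0
```

Request:
{"method": "carry_out", "body": {"moves": [[0,0,-0.2,0,0,0],[0,0,-0.6,0,0,0],[0,0,-0.8,0,0,0],[0,0,-0.8,0,0,0],[0,0,-0.6,0,0,0],[0,0,0,0,0,0],[0,0,0,0,0,0]]}}

```text
time: 24.38
ee_pos: [0.4596, 0.1162, 0.1541]
eef_rot: [0.792, 0.61, -0.0, -0.0]
ft_force: [0.2, -0.0, -1.8]
width: 0.0213
grip_force: 25.0
```

```bash
python3 g.py .667 .164 .16 75
```

```text
t 24.38 pos [0.4596 0.1162 0.1541] yaw 75.2 w 0.0213 F [ 0.2 -0.  -1.8] q7 -0.57
turn now (units) [-0.01  0.    0.02] shift before turn [ 2.48  4.71 -0.15] shift after turn [ 2.5   4.7  -0.15]
```

Request:
{"method": "carry_out", "body": {"moves": [[0.25,0.47,-0.05,0,0,0],[0.45,0.85,-0.05,0,0,0],[0.45,0.85,-0.05,0,0,0],[0.45,0.85,0,0,0,0],[0.45,0.85,0,0,0,0],[0.43,0.84,0,0,0,0],[0,0,0,0,0,0],[0,0,0,0,0,0],[0,0,0,0,0,0],[0,0,0,0,0,0]]}}

```text
time: 25.62
ee_pos: [0.6672, 0.1641, 0.1613]
eef_rot: [0.792, 0.61, 0.0, -0.0]
ft_force: [-0.1, 0.7, -0.4]
width: 0.0209
grip_force: 25.0
```

```bash
python3 g.py .667 .164 .099 75.2; python3 chk.py .667 .164 .123 .155 scene
```

```text
t 25.62 pos [0.6672 0.1641 0.1613] yaw 75.2 w 0.0209 F [-0.1  0.7 -0.4] q7 -0.36
turn now (units) [ 0. -0. -0.] shift before turn [-0.   -0.    1.56] shift after turn [-0.   -0.    1.56]
scene few 2
```

The check saw almost no plate points here, so I look before lowering.

Run:
```python
import numpy as np,cv2
c=np.load("last_scene.npy",allow_pickle=True).item(); cv2.imwrite("pics/s2.png",cv2.resize(c["pixels"][180:400,300:560,::-1],None,fx=2.5,fy=2.5))
```

```text
(no output)
```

View pics/s2.png

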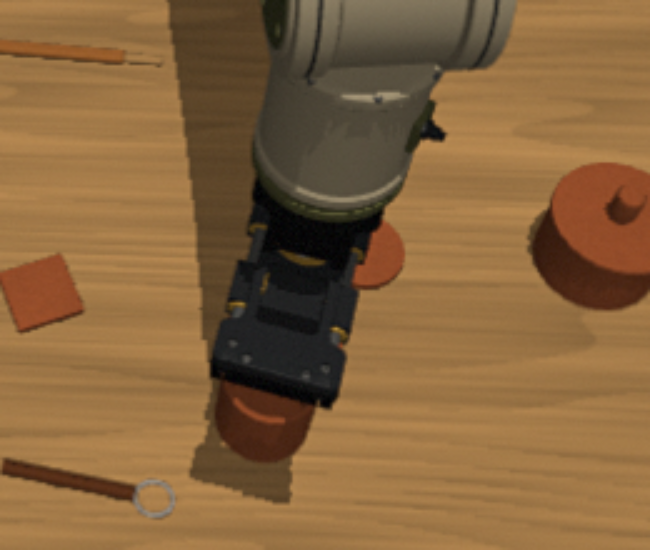

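The gripper hides the plate. The lid's edge shows at about (262,405) over the small jar, the grip is still on the knob (21 mm), and only the plain disc is visible beyond. I lower.

Request:
{"method": "carry_out", "body": {"moves": [[0,0,0.2,0,0,0],[0,0,0.4,0,0,0],[0,0,0.4,0,0,0],[0,0,0.22,0,0,0],[0,0,0.12,0,0,0],[0,0,0.07,0,0,0],[0,0,0.05,0,0,0],[0,0,0.03,0,0,0],[0,0,0.02,0,0,0],[0,0,0.02,0,0,0],[0,0,0.02,0,0,0],[0,0,0,0,0,0],[0,0,0,0,0,0]]}}

```text
time: 27.3
ee_pos: [0.6677, 0.164, 0.0992]
eef_rot: [0.792, 0.61, 0.0, -0.0]
ft_force: [-0.9, -1.4, 2.0]
width: 0.0208
grip_force: 25.0
```

Request:
{"method": "carry_out", "body": {"moves": [[0,0,0.02,0,0,0],[0,0,0,0,0,0],[0,0,0,0,0,0]]}}

```text
time: 27.68
ee_pos: [0.6678, 0.164, 0.0991]
eef_rot: [0.793, 0.61, 0.0, -0.0]
ft_force: [-3.5, -1.0, 8.1]
width: 0.0212
grip_force: 25.0
```

Request:
{"method": "carry_out", "body": {"moves": [[0,0,0,0,0,0],[0,0,0,0,0,0],[0,0,0,0,0,0],[0,0,0,0,0,0],[0,0,0,0,0,0],[0,0,-0.2,0,0,0],[0,0,-0.5,0,0,0],[0,0,-0.7,0,0,0],[0,0,-0.2,0,0,0],[0,0,0,0,0,0],[0,0,0,0,0,0]], "fingers": 50}}

```text
time: 29.05
ee_pos: [0.6671, 0.164, 0.1612]
eef_rot: [0.792, 0.61, -0.001, -0.0]
ft_force: [-0.6, -0.6, -0.3]
width: 0.0502
grip_force: 0.0
```

```bash
python3 g.py .533 -.419 .13 1.5; python3 chk.py .667 .164 .072 .095 scene,top
```

```text
t 29.05 pos [0.6671 0.164  0.1612] yaw 75.2 w 0.0502 F [-0.6 -0.6 -0.3] q7 -0.36
turn now (units) [-0.01  0.01  9.21] shift before turn [-14.95   0.49   0.79] shift after turn [-3.73 14.48  0.78]
scene 362 rect [0.6932 0.1584] (68, 26) 76.5 circ [0.6821 0.1611] zmed 0.0804
top 195 rect [0.6666 0.1399] (69, 28) 3.3 circ [0.666  0.1491] zmed 0.0814
```

The small lid's top is at 80 mm, which is seated. Now I go across to the oblong lid, high enough to clear the square lid's knob.

Request:
{"method": "carry_out", "body": {"moves": [[-0.4,0.01,0,0,0,0],[-0.87,0.03,0,0,0,0],[-0.87,0.03,0,0,0,0],[-0.87,0.03,0,0,0,0],[-0.87,0.03,0,0,0,0],[-0.87,0.03,0,0,0,0],[-0.87,0.03,0,0,0,0],[-0.87,0.03,0,0,0,0],[-0.87,0.03,0,0,0,0],[-0.87,0.03,0,0,0,0],[-0.87,0.03,0,0,0,0],[-0.87,0.03,0,0,0,0],[-0.87,0.03,0,0,0,0],[-0.87,0.03,0,0,0,0],[-0.87,0.03,0,0,0,0],[-0.87,0.03,0,0,0,0],[-0.87,0.03,0,0,0,0],[-0.63,0.02,0,0,0,0]]}}

```text
time: 31.4
ee_pos: [0.532, -0.4218, 0.1619]
eef_rot: [0.793, 0.609, -0.0, -0.0]
ft_force: [-0.3, 0.4, -0.3]
width: 0.0501
grip_force: 0.0
```

Request:
{"method": "carry_out", "body": {"moves": [[0,0,0.15,0,0,0.92],[0,0,0.15,0,0,0.92],[0,0,0.15,0,0,0.92],[0,0,0.15,0,0,0.92],[0,0,0.15,0,0,0.92],[0,0,0,0,0,0.92],[0,0,0,0,0,0.92],[0,0,0,0,0,0.92],[0,0,0,0,0,0.92],[0,0,0,0,0,0.92],[0,0,0,0,0,0],[0,0,0,0,0,0],[0,0,0,0,0,0]]}}

```text
time: 33.02
ee_pos: [0.5339, -0.4195, 0.1322]
eef_rot: [1.0, 0.014, 0.0, -0.0]
ft_force: [0.3, -0.4, 0.4]
width: 0.05
grip_force: 0.0
```

```bash
python3 g.py .533 -.419 .035 1.5
```

```text
t 33.02 pos [ 0.5339 -0.4195  0.1322] yaw 1.6 w 0.05 F [ 0.3 -0.4  0.4] q7 -0.55
turn now (units) [-0.   -0.    0.02] shift before turn [-0.02 -0.01  2.43] shift after turn [-0.02 -0.01  2.43]
```

Request:
{"method": "carry_out", "body": {"moves": [[-0.02,-0.01,0.5,0,0,0],[0,0,0.6,0,0,0],[0,0,0.6,0,0,0],[0,0,0.4,0,0,0],[0,0,0.33,0,0,0],[0,0,0,0,0,0],[0,0,0,0,0,0]]}}

```text
time: 33.9
ee_pos: [0.5336, -0.4193, 0.0356]
eef_rot: [1.0, 0.014, 0.0, 0.0]
ft_force: [-0.0, 0.4, -0.4]
width: 0.0499
grip_force: 0.0
```

Request:
{"method": "carry_out", "body": {"moves": [[0,0,0,0,0,0],[0,0,0,0,0,0],[0,0,0,0,0,0],[0,0,0,0,0,0],[0,0,0,0,0,0],[0,0,0,0,0,0],[0,0,0,0,0,0]], "fingers": 0, "force": 25}}

```text
time: 34.78
ee_pos: [0.5334, -0.4189, 0.0349]
eef_rot: [1.0, 0.014, 0.0, -0.0]
ft_force: [-1.0, 0.4, 1.3]
width: 0.016
grip_force: 25.0
```

Request:
{"method": "carry_out", "body": {"moves": [[0,0,-0.2,0,0,0],[0,0,-0.6,0,0,0],[0,0,-0.8,0,0,0],[0,0,-0.8,0,0,0],[0,0,-0.2,0,0,0.9],[0,0,0,0,0,0.9],[0,0,0,0,0,0.9],[0,0,0,0,0,0.9],[0,0,0,0,0,0.9],[0,0,0,0,0,0.9],[0,0,0,0,0,0.9],[0,0,0,0,0,0.9],[0,0,0,0,0,0.9],[0,0,0,0,0,0.9],[0,0,0,0,0,0],[0,0,0,0,0,0]]}}

```text
time: 36.78
ee_pos: [0.5335, -0.419, 0.1397]
eef_rot: [0.818, -0.576, 0.0, -0.0]
ft_force: [-0.3, 0.4, -2.7]
width: 0.0158
grip_force: 25.0
```

```bash
python3 g.py .3365 -.265 .14 -70.6
```

```text
t 36.77 pos [ 0.5335 -0.419   0.1397] yaw -70.3 w 0.0158 F [-0.3  0.4 -2.7] q7 -1.68
turn now (units) [-0.   -0.    0.04] shift before turn [-5.29  3.34 -0.01] shift after turn [-5.27  3.37 -0.01]
```

Request:
{"method": "carry_out", "body": {"moves": [[-0.4,0.25,0,0,0,0],[-0.8,0.51,0,0,0,0],[-0.8,0.51,0,0,0,0],[-0.8,0.51,0,0,0,0],[-0.8,0.51,0,0,0,0],[-0.8,0.51,0,0,0,0],[-0.6,0.38,0,0,0,0],[-0.28,0.17,0,0,0,0],[0,0,0,0,0,0],[0,0,0,0,0,0],[0,0,0,0,0,0],[0,0,0,0,0,0]]}}

```text
time: 38.28
ee_pos: [0.3466, -0.2739, 0.1421]
eef_rot: [0.815, -0.579, -0.004, 0.002]
ft_force: [-0.8, 1.3, -1.7]
width: 0.0159
grip_force: 25.0
```

```bash
python3 g.py .3365 -.265 .077 -70.6; python3 chk.py .3365 -.265 .106 .135 scene,top;  python3 - <<'E'
import numpy as np,cv2
c=np.load("last_scene.npy",allow_pickle=True).item(); cv2.imwrite("pics/s3.png",cv2.resize(c["pixels"][100:320,80:340,::-1],None,fx=2.5,fy=2.5))
E
```

```text
t 38.27 pos [ 0.3466 -0.2739  0.1421] yaw -70.7 w 0.0159 F [-0.8  1.3 -1.7] q7 -2.33
turn now (units) [ 0.05  0.03 -0.02] shift before turn [-0.29  0.15  1.63] shift after turn [-0.29  0.16  1.63]
scene 743 rect [ 0.348  -0.2726] (115, 71) -70.3 circ [ 0.3472 -0.2728] zmed 0.1232
top 409 rect [ 0.3355 -0.2382] (68, 44) 18.6 circ [ 0.334  -0.2352] zmed 0.1246
```

View pics/s3.png

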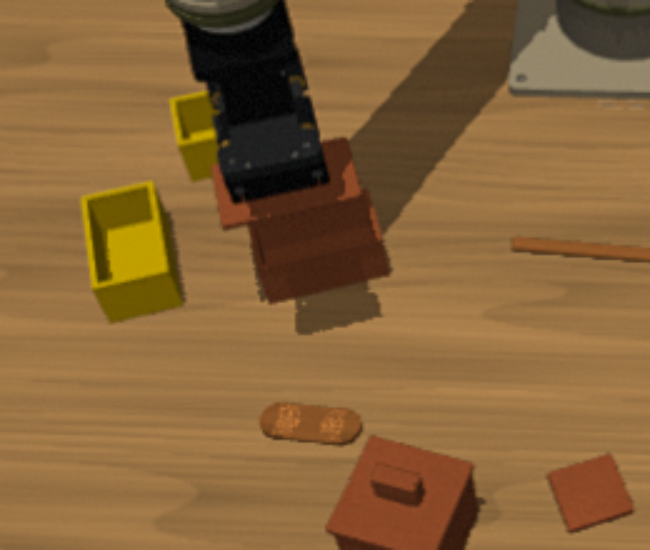

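The scene picture shows the oblong lid (about (290,185)) over its jar, parallel, but stopped about 13 mm short. I check for a joint limit.

Run:
```python
from bench import read_state
s=read_state(); print(s["joint_positions"].round(3), s["joint_vel"].round(3))
```

```text
[-0.735 -0.132  1.272  2.08   0.142  1.113 -2.335] [-0.002 -0.012 -0.002  0.001  0.002 -0.001 -0.003]
```

Joint 3 has swung to 1.27, close to its limit. The lid may lie either way round, so I back out a little and turn it half a turn the other way, which unwinds the arm.

Request:
{"method": "carry_out", "body": {"moves": [[0.8,-0.5,0,0,0,0],[0.8,-0.5,0,0,0,0],[0.8,-0.5,0,0,0,0],[0.8,-0.5,0,0,0,0],[0,0,0,0,0,0],[0,0,0,0,0,-0.9],[0,0,0,0,0,-0.9],[0,0,0,0,0,-0.9],[0,0,0,0,0,-0.9],[0,0,0,0,0,-0.9],[0,0,0,0,0,-0.9],[0,0,0,0,0,-0.9],[0,0,0,0,0,-0.9],[0,0,0,0,0,-0.9],[0,0,0,0,0,-0.9],[0,0,0,0,0,-0.9],[0,0,0,0,0,-0.9],[0,0,0,0,0,-0.9],[0,0,0,0,0,-0.9]]}}

```text
time: 40.75
ee_pos: [0.4371, -0.3464, 0.1437]
eef_rot: [0.966, 0.258, -0.007, -0.009]
ft_force: [-1.0, 0.1, -2.1]
width: 0.0154
grip_force: 25.0
```

Request:
{"method": "carry_out", "body": {"moves": [[0,0,0,0,0,-0.9],[0,0,0,0,0,-0.9],[0,0,0,0,0,-0.9],[0,0,0,0,0,-0.9],[0,0,0,0,0,-0.9],[0,0,0,0,0,-0.9],[0,0,0,0,0,-0.9],[0,0,0,0,0,-0.9],[0,0,0,0,0,-0.9],[0,0,0,0,0,-0.9],[0,0,0,0,0,-0.9],[0,0,0,0,0,0],[0,0,0,0,0,0],[0,0,0,0,0,0]]}}

```text
time: 42.5
ee_pos: [0.4376, -0.3468, 0.1439]
eef_rot: [0.582, 0.813, 0.0, -0.011]
ft_force: [0.3, -0.7, -2.2]
width: 0.016
grip_force: 25.0
```

```bash
python3 g.py .3365 -.265 .14 109.4;python3 - <<'E'
from bench import read_state
s=read_state(); print(s["joint_positions"].round(3))
E
```

```text
t 42.5 pos [ 0.4376 -0.3468  0.1439] yaw 108.8 w 0.016 F [ 0.3 -0.7 -2.2] q7 1.04
turn now (units) [-0.08 -0.13 -0.07] shift before turn [ 2.75 -1.73  0.17] shift after turn [ 2.77 -1.7   0.1 ]
[ 0.157  0.291  0.51   1.762 -0.154  1.15   1.044]
```

Request:
{"method": "carry_out", "body": {"moves": [[0,0,0,-0.08,-0.13,-0.07],[0.4,-0.25,0.02,0,0,0],[0.6,-0.37,0.02,0,0,0],[0.6,-0.37,0.02,0,0,0],[0.6,-0.37,0.02,0,0,0],[0.4,-0.24,0.02,0,0,0],[0.17,-0.1,0,0,0,0],[0,0,0,0,0,0],[0,0,0,0,0,0],[0,0,0,0,0,0],[0,0,0,0,0,0]]}}

```text
time: 43.88
ee_pos: [0.3367, -0.2653, 0.1399]
eef_rot: [0.578, 0.816, -0.0, -0.0]
ft_force: [0.6, -0.7, -2.6]
width: 0.0161
grip_force: 25.0
```

```bash
python3 g.py .3365 -.265 .077 109.4; python3 chk.py .3365 -.265 .106 .135 scene
python3 - <<'E'
from bench import read_state
s=read_state(); print(s["joint_positions"].round(3))
E
```

```text
t 43.88 pos [ 0.3367 -0.2653  0.1399] yaw 109.4 w 0.0161 F [ 0.6 -0.7 -2.6] q7 0.88
turn now (units) [-0.01  0.    0.01] shift before turn [ 0.01 -0.    1.57] shift after turn [ 0.01 -0.    1.57]
scene 758 rect [ 0.3386 -0.2648] (114, 72) -70.4 circ [ 0.3382 -0.265 ] zmed 0.121
[ 0.071 -0.045  0.485  2.095  0.024  1.087  0.883]
```

Request:
{"method": "carry_out", "body": {"moves": [[0,0,0.2,0,0,0],[0,0,0.4,0,0,0],[0,0,0.4,0,0,0],[0,0,0.22,0,0,0],[0,0,0.12,0,0,0],[0,0,0.07,0,0,0],[0,0,0.05,0,0,0],[0,0,0.03,0,0,0],[0,0,0.02,0,0,0],[0,0,0.02,0,0,0],[0,0,0.02,0,0,0],[0,0,0,0,0,0],[0,0,0,0,0,0]]}}

```text
time: 45.55
ee_pos: [0.3366, -0.2651, 0.078]
eef_rot: [0.577, 0.816, -0.0, -0.0]
ft_force: [-0.7, -0.5, -2.9]
width: 0.0157
grip_force: 25.0
```

Request:
{"method": "carry_out", "body": {"moves": [[0,0,0.02,0,0,0],[0,0,0.02,0,0,0],[0,0,0,0,0,0],[0,0,0,0,0,0]]}}

```text
time: 46.05
ee_pos: [0.3366, -0.2651, 0.0768]
eef_rot: [0.578, 0.816, -0.0, -0.0]
ft_force: [-2.4, 0.3, 5.1]
width: 0.0156
grip_force: 25.0
```

Contact at 5 N at the expected height, so I release, rise, and swing clear of the view.

Request:
{"method": "carry_out", "body": {"moves": [[0,0,0,0,0,0],[0,0,0,0,0,0],[0,0,0,0,0,0],[0,0,0,0,0,0],[0,0,0,0,0,0],[0,0,-0.2,0,0,0],[0,0,-0.5,0,0,0],[0,0,-0.7,0,0,0],[0,0,-0.7,0,0,0],[0,0,-0.3,0,0,0],[-0.6,0,0,0,0,0],[-0.8,0,0,0,0,0],[-0.8,0,0,0,0,0],[-0.8,0,0,0,0,0],[-0.6,0,0,0,0,0],[0,0,0,0,0,0],[0,0,0,0,0,0]], "fingers": 50}}

```text
time: 48.18
ee_pos: [0.3842, -0.4002, 0.172]
eef_rot: [0.577, 0.816, -0.0, -0.001]
ft_force: [-0.0, 0.4, 0.2]
width: 0.0498
grip_force: 0.0
```

```bash
python3 - <<'E'
from bench import viewer; import numpy as np,cv2
for n in("top","scene"):
    c=viewer.camera(n); np.save(f"{n}0.npy",c,allow_pickle=True); cv2.imwrite(f"pics/{n}9.png",c["pixels"][:,:,::-1])
E
python3 m.py
python3 chk.py .337 -.265 .046 .068 scene;python3 chk.py .667 .164 .072 .09 scene;python3 chk.py .517 .436 .056 .08 scene;python3 chk.py .615 -.147 .066 .085 scene
```

```text
top [267. 138.] zt 0.106 T [0.667 0.163] (21, 19) 28.3 circ [0.667 0.164]
top [379. 158.] zt 0.100 T [ 0.617 -0.147] (36, 18) 77.9 circ [ 0.617 -0.147]
top [329. 177.] zt 0.012 T [ 0.569 -0.01 ] (55, 54) 22.5 circ [ 0.568 -0.009]
top [168. 191.] zt 0.091 T [0.516 0.436] (21, 20) -42.4 circ [0.516 0.437]
top [237. 194.] zt 0.013 T [0.519 0.25 ] (68, 66) 47.1 circ [0.519 0.25 ]
top [422. 259.] zt 0.083 T [ 0.338 -0.265] (35, 15) -71.4 circ [ 0.34  -0.264]
scene [206. 196.] zt 0.084 T [ 0.337 -0.265] (35, 21) -74.4 circ [ 0.337 -0.265]
scene [543. 274.] zt 0.093 T [0.518 0.436] (23, 22) -58.3 circ [0.518 0.436]
scene [444. 280.] zt 0.012 T [0.519 0.251] (69, 68) -43.5 circ [0.517 0.251]
scene [242. 306.] zt 0.101 T [ 0.616 -0.148] (35, 17) 76.0 circ [ 0.615 -0.148]
scene [316. 297.] zt 0.012 T [ 0.568 -0.009] (57, 55) 22.8 circ [ 0.569 -0.01 ]
scene [407. 336.] zt 0.107 T [0.669 0.165] (21, 20) -83.6 circ [0.668 0.165]
scene [145. 437.] zt 0.042 knob (array([ 0.86 , -0.276]), (83, 21), -89.4) 475 T [0. 0.] (0, 0) 0.0 circ [0. 0.]
scene [406. 449.] zt 0.041 knob (array([0.861, 0.153]), (87, 22), -89.6) 530 T [0. 0.] (0, 0) 0.0 circ [0. 0.]
scene 1201 rect [ 0.3373 -0.2655] (115, 75) -70.0 circ [ 0.3366 -0.2658] zmed 0.0583
scene 1198 rect [0.6677 0.165 ] (77, 76) 6.1 circ [0.6675 0.1641] zmed 0.0806
scene 1777 rect [0.517 0.436] (101, 100) -68.3 circ [0.5159 0.436 ] zmed 0.0684
scene 1638 rect [ 0.6149 -0.1479] (87, 86) -15.3 circ [ 0.6153 -0.1476] zmed 0.0746
```

View pics/scene9.png

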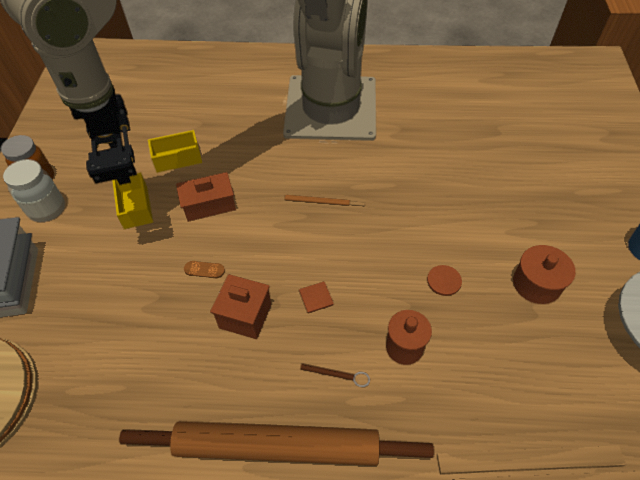

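The final picture shows all four lids seated: oblong (206,196), large (543,274), square (242,306), small (407,336). The disc and tile have not moved and the arm is clear, so I hand in.

```bash
python3 -c "
from bench import r; print(r.close_job())"
```

```text
the job is handed in; nothing more can be done
None
```

The job is handed in: by my last camera check all four lids sit flat, within about 2 mm of centre and in line on their own jars, and the jars, disc and tile have not moved measurably; no verdict came back.

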